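# Load the turbidity meter and lock its light cap

### The arm

A 6-joint arm with a two-finger parallel gripper is mounted at the origin on a cart in front of the work surface, level with it; the furniture and walls round the work are solid. World frame = base frame: x ahead of the robot, y to its left, z up, the work surface at z = 0. Lengths are in m, angles in degrees, forces in N, time in s.
With the tool pointing down it reaches from about 0.375 to 0.75 m from the base axis. Payload 9 kg.
Tool frame: the origin (TCP) lies where the fingers leave the gripper's body, on its centre line; the fingertips stand 73 mm ahead of it and the grasp point (between the pads) lies 54 mm ahead of it (robot.tip_reach is the distance from the TCP to the fingertips, in m); z points along the fingers, y is the line along which they close (so a half turn about z gives the same grasp; the last joint's range is limited). The gripper opens to 85 mm and grips with 20 to 120 N. Pads are 22 mm wide; open, the fingers measure 114 mm over their backs; the gripper's body (76 mm by 85 mm) begins 54 mm behind the grasp point. The pads swing forward as they close: fully open they stand 13 mm farther back than shut.
Start: joints at [56.511, 5.964, 5.575, 89.605, 0, 77.527], TCP at [0.215, 0.56, 0.304] pointing down, gripper open.
Joint ranges: [-171.21, 171.21], [-48.23, 106.86], [-62.78, 66.21], [-105.2, 120.99], [-86.42, 89.51], [-180, 180]. Speed limits (degrees/s): [127.2, 127.2, 147.25, 180, 180, 180].

### API

Orientations are given as [roll, pitch, yaw] about the fixed x, y, z axes, in that order (R = Rz(yaw) Ry(pitch) Rx(roll)).
In Python, from plant import robot gives the robot as it stands. Calls block until the motion is done:
- robot.move_pose(position, orientation): joint-space move of the TCP to a pose.
- robot.line_to(position, vel=0.15, rotation=None, guard=None): straight line of the TCP; rotation=None keeps the orientation; vel is the mean speed in m/s. With guard (N) it stops when the force on the tool has changed by that much, and returns True; else False.
- robot.goto_joints(angles): joint-space move.
- robot.set_gripper(opening): finger opening in m; the grip force is fixed at half the most; returns when the fingers have stopped.
- robot.pause(seconds).
- robot.ik(position, orientation): joint angles nearest the present ones, or None.
- robot.observe(): the state.
- robot.grab_frame(name): name is "scene" or "top" or "wrist"; returns the picture (400x640x3 uint8, blue, green, red); there is no depth.
- robot.get_calibration(name): a dict with "vertical_fov" (degrees; the focal length in pixels is half the picture's height over the tangent of half this angle, whatever the lens; pixels are square), "cx", "cy" (the principal point, pixels), "rvec" (rotation vector, rad) and "tvec" (3), from world to camera coordinates, as OpenCV has them. Camera axes: x right, y down, z forward; pixel columns grow to the right and rows downward; lengths in m; the calibration is good to about 2 mm. The wrist camera is an equidistant fisheye: a pixel r from the principal point sees the ray r / f radians off the axis. A picture is of the moment at which its call begins: read the wrist's pose just before it. get_calibration takes no time and is no camera call; for the wrist camera it gives the pose at the moment of the call.
A pose or a line that the arm cannot do raises robot.IKError and nothing moves.
- robot.job_done(): hands the job in; it is judged then, once.
The state is a dict: "time": time; "q": joint angles; "qvel": joint speeds; "joint_torque": joint torques, N m; "tool_pos": TCP position; "tcp_rot": TCP orientation; "ft_force": force on the tool from outside, world axes, zero at the start; "torque": the same for the moment, N m; "gripper_width": finger opening in m; "gripper_force": force on a finger pad.
Only numpy, scipy, OpenCV 4.12 (cv2) and the standard library are available. Lean on these libraries where they do the work, as an engineer would, in place of code of your own. Each camera call takes 0.05 s, during which the arm holds its last target. There are 200 camera calls.

### The job

Stand the white-capped vial in the sample well of the turbidity meter, then fit the blue light cap over it, press the cap down against the spring and turn it clockwise until it drops into its locked detent, and let go. Feel your way in gently and force nothing, because the vial is glass, and leave the other vials standing where they are.

Things in the scene. Friction and masses are not known exactly. Their poses are not given: they have to be found in the camera images.
- meter: White bench turbidity meter, 216 x 170 mm, deck 72 mm high, fixed. Origin on the bench under its recess; x from the sloping front to the back, z up. In the 88 mm square recess lies a dark 78 mm wide port adapter with play: its axis is up to 4 mm off in x and in y (not turned), so feel for it; it does not shift under ordinary forces. Heights are over the bench.
- port (a point): Nominal centre of the round port (49 mm wide) on the adapter's top, height 80 mm, on the meter's z axis; the adapter's true axis is up to 4 mm off in x and y. Below the port's flange (80 down to 72 mm) the two lugs of the cap can turn.
- well (a point): Nominal centre of the well's mouth, in the floor under the port, height 64.3 mm: bore 30 mm wide, edge chamfered 2 mm. In it a sprung lift plate, top at 45 mm when free, yields about 1 mm per newton, down to 31 mm at most.
- slot (a point): Nominal place of one of two entry slots across from each other in the flange, top at 80 mm, 11.5 mm wide, reaching out to radius 29.5, marked by ring dots: 1.40 rad counterclockwise, seen from above, from meter x (the other at the half turn). The lugs go down through them. A stop keeps the lugs from turning counterclockwise.
- detent (a point): Nominal place of one of two detent pockets across from each other, 11.5 mm wide, cut 4 mm up into the flange's underside (roof at 76 mm), along meter x, marked by white lines. The far side of the pocket is the hard stop that ends the clockwise turn of about 1.4 rad.
- cap: Blue hollow light cap, 62 mm tall, 70 g, standing on its open end; origin at the centre of its underside. Skirt 46 mm wide, 34 inside, pad in its roof 32 mm up; a 60 mm disc 20 to 24 mm up. Lugs in the slots and vial in the well, the pad meets the vial when the underside is at 75 mm. The lugs pass under the flange with the underside below 66 mm (about 9 N), and bottom at 64.3.
- cap_bar (a point): Middle of the cap's grip bar, 50 mm above its underside: bar 42 mm long along cap x, 14 mm thick along cap y, standing 38 to 62 mm above the underside. A half turn of the cap makes no difference. Locked, the bar is parallel to meter x and the spring has lifted the cap 4 mm into the detent: underside at 70 mm, held up with about 5 N.
- cap_lug (a point): Middle of one of the cap's two lugs across from each other, at radius 25 on cap x, 3 mm above the underside: each 9 mm wide, 6 mm high, out to radius 28, in line with the grip bar and under a white line on the disc.
- vial_white: Glass vial with white screw cap and tan contents, 28 g: 27 mm wide up to 52 mm, cap 23 mm wide from there to its top at 62 mm; origin at the centre of its underside. In the well it stands on the lift plate, underside at about 45 mm, its top 27 mm above the adapter's top.
- vial_black_a: Black-capped vial with grey contents, same size; leave it standing.
- vial_black_b: Black-capped vial with tan contents, same size; leave it standing.

How it is judged:
By the outcome, as a careful person would: the job done as asked, in the order asked, and still so for the second after the job is handed in, with the robot touching nothing.
It also fails if it takes over 72 s, if anything falls off the work surface, if the arm or the gripper's body presses on something with over 40 N, if the wrist force passes 120 N, or if a joint passes its speed limit or range.

## Working session

There is one attempt and no reset: what is moved stays moved. The work goes in short steps, each a Python script; the robot and the scene stay as the last script left them, time stands still between calls to the robot, and variables do not carry over. Pictures are saved under pics/ and viewed, at most 10 in all, crops included, and the job is handed in when it is done.

```bash
ls; mkdir -p pics; python3 - <<'E'
from plant import robot
import cv2
for n in ("scene","top"):
    cv2.imwrite(f"pics/{n}0.png",robot.grab_frame(n)); c=robot.get_calibration(n); print(n,c)
o=robot.observe(); print(o)
E
```

```text
pics
scene {'vertical_fov': 45.15020302764, 'cx': 322.2577355224612, 'cy': 201.18987326534472, 'rvec': array([ 1.98098399, -0.9499214 ,  0.48749332]), 'tvec': array([-0.30861985,  0.30410997,  1.10305526])}
top {'vertical_fov': 53.45747895083817, 'cx': 316.9917343717798, 'cy': 204.00714598605944, 'rvec': array([ 2.16689405, -2.12350544,  0.20196611]), 'tvec': array([0.00232096, 0.52946787, 1.04753888])}
{'time': 0.1, 'q': array([ 5.65102287e+01,  5.99512750e+00,  5.53318186e+00,  8.96046136e+01,
       -1.13071898e-03,  7.75254763e+01]), 'qvel': array([-0.00558944, -0.03847924,  0.11913315, -0.00198818,  0.03364023,
        0.07230218]), 'joint_torque': array([ 6.53137409e-03, -5.58206749e+01,  5.04717672e+01,  1.32173393e-02,
       -2.56698295e-04,  4.79708638e-05]), 'tool_pos': array([0.21506153, 0.55991311, 0.30321676]), 'tcp_rot': array([-1.79934768e+02, -1.32731414e-02,  1.58984745e+02]), 'ft_force': array([-0.07895331,  0.89528986, -0.21164688]), 'torque': array([-0.03327998,  0.0231879 , -0.02949812]), 'gripper_force': 0.0, 'gripper_width': 0.08560441074309683}
```

View pics/scene0.png

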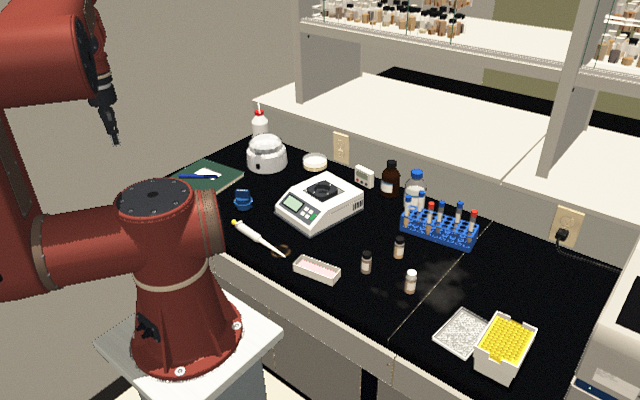

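View pics/top0.png

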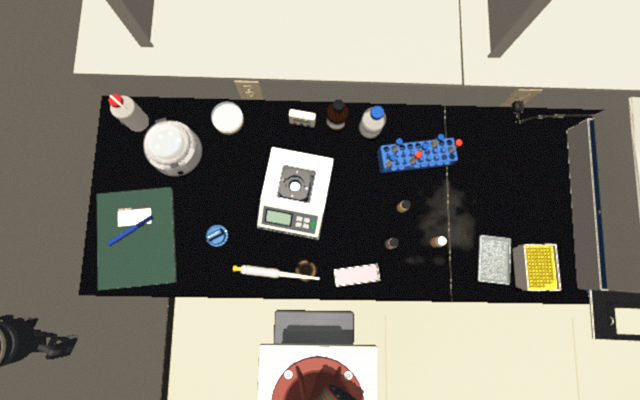

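Scene: white-capped vial top ≈(411,272), black ones (366,256),(399,240), cap (243,197), meter port (323,190). Top: white vial (440,241), black (404,206),(391,243), blue cap (216,236), meter port (295,186).

```bash
cat > h.py <<'E'
import numpy as np, cv2
from plant import robot
def cam(n,c=None):
    c=c or robot.get_calibration(n); R=cv2.Rodrigues(np.array(c["rvec"]))[0]; t=np.array(c["tvec"]).ravel()
    return dict(R=R,C=-R.T@t,f=200/np.tan(np.radians(c["vertical_fov"])/2),cx=c["cx"],cy=c["cy"],fish=n=="wrist")
def ray(k,u,v):
    x,y=(u-k["cx"])/k["f"],(v-k["cy"])/k["f"]
    if k["fish"]:
        r=np.hypot(x,y)+1e-12; d=np.array([x/r*np.sin(r),y/r*np.sin(r),np.cos(r)])
    else: d=np.array([x,y,1.])
    d=k["R"].T@d; return d/np.linalg.norm(d)
def plane(k,u,v,z):
    d=ray(k,u,v); return k["C"]+d*(z-k["C"][2])/d[2]
def proj(k,P):
    p=k["R"]@(np.asarray(P)-k["C"])
    if k["fish"]:
        r=np.hypot(p[0],p[1])+1e-12; th=np.arctan2(r,p[2]); return np.array([k["cx"]+k["f"]*th*p[0]/r,k["cy"]+k["f"]*th*p[1]/r])
    return np.array([k["cx"]+k["f"]*p[0]/p[2],k["cy"]+k["f"]*p[1]/p[2]])
def tri(obs):
    A=np.zeros((3,3));b=np.zeros(3);M=[]
    for k,u,v in obs:
        d=ray(k,u,v);m=np.eye(3)-np.outer(d,d);A+=m;b+=m@k["C"];M.append((m,k["C"]))
    P=np.linalg.solve(A,b); return P,max(np.linalg.norm(m@(P-C)) for m,C in M)
def shot(name):
    c=cam("wrist"); im=robot.grab_frame("wrist"); cv2.imwrite(f"pics/{name}.png",im); np.save(f"pics/{name}.npy",c,allow_pickle=True); return c,im
def load(name): return np.load(f"pics/{name}.npy",allow_pickle=True).item(),cv2.imread(f"pics/{name}.png")
E
python3 - <<'E'
from h import *
s,t=cam("scene"),cam("top"); 
for n,a,b in [("white",(411,272),(440,241)),("blkA",(366,254),(391,243)),("blkB",(399,239),(404,206)),("cap",(243,193),(216,236)),("port",(323,190),(295,186))]:
    print(n,*[x.round(4) for x in tri([(s,*a),(t,*b)])])
w=cam("wrist"); o=robot.observe(); print(w["C"],o["tool_pos"],w["R"].T[:,2],w["f"],w["cx"],w["cy"])
E
```

```text
white [ 0.4351 -0.3213  0.0588] 0.0026
blkA [ 0.4284 -0.1909  0.053 ] 0.0038
blkB [ 0.5296 -0.2272  0.0569] 0.004
cap [0.4366 0.28   0.0531] 0.002
port [0.5742 0.0711 0.0754] 0.0035
[0.15349731 0.58372684 0.37224785] [0.21506153 0.55991311 0.30321676] [ 0.24220031 -0.09521156 -0.96554325] 309.70691628693146 318.2092038764866 205.38370947962338
```

```bash
python3 - <<'E'
from h import *
for n,p in [("cap1",(.437,.32)),("cap2",(.437,.24)),("met1",(.574,.11)),("met2",(.574,.03)),("via1",(.435,-.28)),("via2",(.435,-.36))]:
    robot.move_pose([*p,.25],[180,0,180]); robot.pause(.15); shot(n); o=robot.observe(); print(n,round(o["time"],2),o["tool_pos"].round(4),o["q"].round(0))
a=[cv2.imread(f"pics/{n}1.png")[20:380,140:500] for n in("cap","met","via")]
cv2.imwrite("pics/mont.png",cv2.resize(np.hstack(a[:2]),(800,400)))
cv2.imwrite("pics/via1c.png",a[2])
E
```

```text
cap1 1.56 [0.4366 0.3208 0.2502] [ 22.  -4. -11.  84.   0.  22.]
cap2 2.17 [0.4369 0.2408 0.25  ] [ 14. -12. -17.  85.   0.  14.]
met1 3.16 [0.5735 0.1112 0.2503] [-2.  3. -3. 84.  0. -2.]
met2 3.77 [0.5739 0.0311 0.2501] [-10.   1.  -5.  84.   0. -10.]
via1 5.26 [ 0.4356 -0.2792  0.25  ] [-47.  -9. -15.  84.   0. -47.]
via2 5.88 [ 0.4353 -0.359   0.2502] [-53.  -1.  -7.  84.   0. -53.]
```

View pics/mont.png

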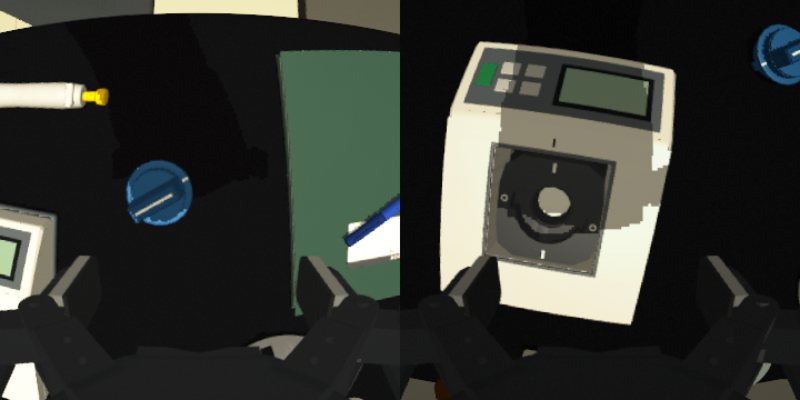

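View pics/via1c.png

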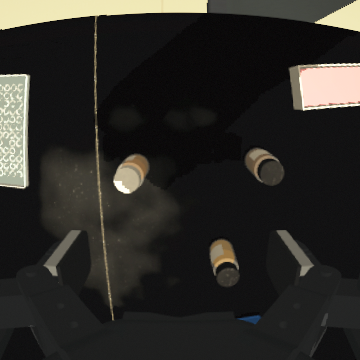

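Cap bar with white line runs at montage (160,207); the adapter marks show: white lines (554,167),(543,255), ring dots (505,197),(592,227). Vial crop: white cap ≈(127,181).

```bash
python3 - <<'E'
from h import *
P=np.array([.574,.0711,.08]);L=[]
for n in("met1","met2"):
    k,im=load(n); u,v=proj(k,P).round().astype(int); print(n,u-65,v-75); L.append(cv2.resize(im[v-75:v+75,u-65:u+65],None,fx=3,fy=3,interpolation=cv2.INTER_CUBIC))
cv2.imwrite("pics/metz.png",np.hstack(L)); L=[]
for n,P in(("cap1",[.437,.28,.05]),("via1",[.435,-.321,.06]),("cap2",[.437,.28,.05]),("via2",[.435,-.321,.06])):
    k,im=load(n); u,v=proj(k,P).round().astype(int); print(n,u-48,v-35); L.append(cv2.resize(im[v-35:v+35,u-48:u+48],None,fx=4,fy=4,interpolation=cv2.INTER_CUBIC))
cv2.imwrite("pics/cvz.png",np.vstack([np.hstack(L[:2]),np.hstack(L[2:])]))
E
```

```text
met1 204 133
met2 303 132
cap1 225 164
via1 222 165
cap2 314 163
via2 314 166
```

View pics/metz.png

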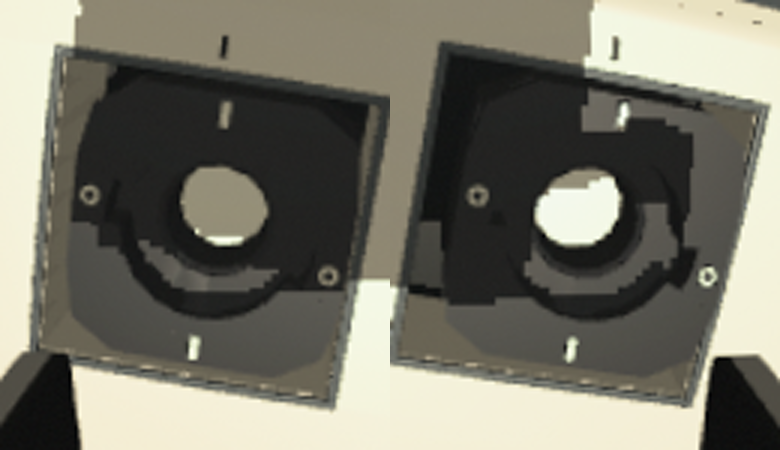

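View pics/cvz.png

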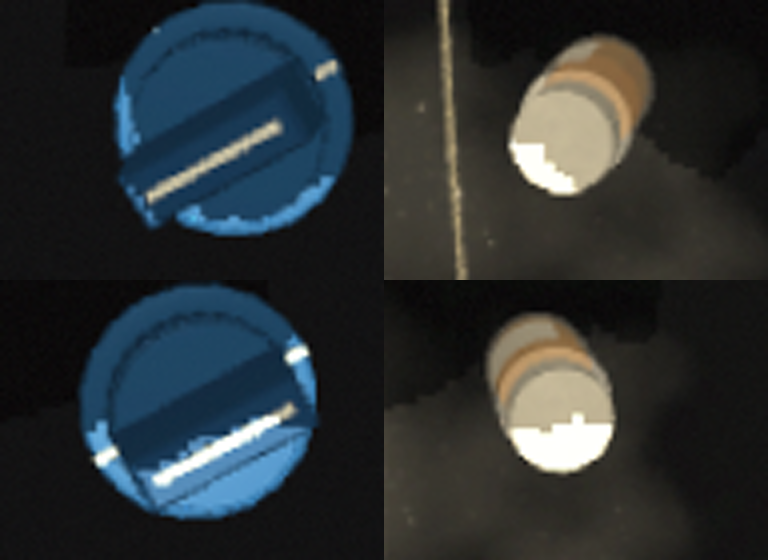

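Marks read clearly in both views (met1: lines (225,115),(194,348), dots (90,195),(328,276); met2: lines (233,116),(181,348), dots (88,196),(317,277); cap bar line ends and vial cap discs too). Triangulating.

```bash
python3 - <<'E'
from h import *
K={n:load(n)[0] for n in("met1","met2","cap1","cap2","via1","via2")}
O=dict(met1=(204,133,3),met2=(303,132,3),cap1=(225,164,4),cap2=(314,163,4),via1=(222,165,4),via2=(314,166,4))
px=lambda n,x,y:(K[n],(x+.5)/O[n][2]-.5+O[n][0],(y+.5)/O[n][2]-.5+O[n][1])
def T(g,a,b,z=None):
    P,r=tri([px(g+"1",*a),px(g+"2",*b)]); s=P.round(4)
    if z: s=(s,[plane(*px(g+i,*q),z)[:2].round(4) for i,q in(("1",a),("2",b))])
    print(g,s,round(r,4)); return P if not z else np.mean([plane(*px(g+i,*q),z) for i,q in(("1",a),("2",b))],0)
lf=T("met",(225,115),(233,116),.08); lb=T("met",(194,348),(181,348),.08); d1=T("met",(90,195),(88,196),.08); d2=T("met",(328,276),(317,277),.08)
ang=lambda a,b:np.degrees(np.arctan2(*(b-a)[1::-1]))
print("axis",(lf+lb)/2,(d1+d2)/2,"meterx",ang(lf,lb),"dots",ang(d1,d2),"len",np.linalg.norm(lf-lb),np.linalg.norm(d1-d2))
a=T("cap",(148,199),(155,203),.062); b=T("cap",(281,126),(296,129),.062); print("cap",(a+b)/2,ang(a,b),np.linalg.norm(a-b))
print("vial",T("via",(182,138),(177,140),.062))
for n in("cap1","cap2"):
    k,im=load(n); h=cv2.cvtColor(im,cv2.COLOR_BGR2HSV); m=cv2.inRange(h,(95,100,40),(120,255,255)); 
    r=np.zeros_like(m); ox,oy,_=O[n]; r[oy-10:oy+80,ox:ox+96]=255
    c=max(cv2.findContours(m&r,0,1)[0],key=cv2.contourArea); (x,y),rr=cv2.minEnclosingCircle(c); print(n,x,y,rr,plane(k,x,y,.024)[:2])
E
```

```text
met (array([0.5439, 0.0802, 0.0798]), [array([0.5441, 0.0802]), array([0.5437, 0.0801])]) 0.0002
met (array([0.61 , 0.069, 0.079]), [array([0.6099, 0.0691]), array([0.6093, 0.0688])]) 0.0003
met (array([0.5657, 0.0421, 0.0792]), [array([0.5655, 0.0423]), array([0.5655, 0.042 ])]) 0.0
met (array([0.5888, 0.107 , 0.0788]), [array([0.5882, 0.107 ]), array([0.5885, 0.1066])]) 0.0001
axis [0.576731   0.07455553 0.08      ] [0.57694808 0.07448281 0.08      ] meterx -9.671116086003797 dots 70.51110706027198 len 0.06663199313613316 0.06857841960211582
cap (array([0.4482, 0.2707, 0.0594]), [array([0.4473, 0.2712]), array([0.4475, 0.2704])]) 0.0001
cap (array([0.4309, 0.3009, 0.062 ]), [array([0.4309, 0.3009]), array([0.4309, 0.3009])]) 0.0
cap [0.43913737 0.28586927 0.062     ] 118.76022807481436 0.03427696930501494
via (array([ 0.4352, -0.3242,  0.0567]), [array([ 0.4334, -0.3233]), array([ 0.4343, -0.3249])]) 0.0005
vial [ 0.43387233 -0.32409033  0.062     ]
cap1 282.1892395019531 195.7394561767578 32.33736801147461 [0.4404318  0.28538489]
cap2 363.2241516113281 193.07366943359375 30.377023696899414 [0.43800671 0.28501031]
```

```bash
cat >> h.py <<'E'
def vialtop(k,im,P=(.434,-.324,.062)):
    u,v=proj(k,P).round().astype(int); h=cv2.cvtColor(im,cv2.COLOR_BGR2HSV); m=cv2.inRange(h,(0,0,150),(180,60,255)); r=np.zeros_like(m); cv2.circle(r,(int(u),int(v)),24,255,-1)
    c=max(cv2.findContours(m&r,0,1)[0],key=cv2.contourArea); (x,y),(a,b),_=cv2.fitEllipse(cv2.convexHull(c)); return x,y,a,b
E
python3 - <<'E'
from h import *
print(robot.tip_reach)
robot.move_pose([.434,-.324,.25],[180,0,180]); robot.pause(.2); shot("via3"); print(robot.observe()["tool_pos"],robot.observe()["ft_force"])
ob=[]
for n in("via1","via2","via3"):
    k,im=load(n); x,y,a,b=vialtop(k,im); ob.append((k,x,y)); print(n,round(x,1),round(y,1),round(a,1),round(b,1),plane(k,x,y,.062)[:2].round(4))
print(tri(ob),tri(ob[:2]),robot.observe()["time"])
E
```

```text
0.0726
[ 0.43399325 -0.32441235  0.25001371] [ 0.17914016  1.15201758 -0.32764714]
via1 266.4 199.4 26.0 29.9 [ 0.4336 -0.3239]
via2 358.3 199.9 25.8 28.4 [ 0.4337 -0.3246]
via3 318.5 200.9 25.5 27.5 [ 0.4335 -0.3242]
(array([ 0.43410886, -0.32428291,  0.05995279]), np.float64(0.00010705743450992934)) (array([ 0.43415828, -0.32430557,  0.05995624]), np.float64(1.53727714060527e-05)) 6.3917
```

```bash
python3 - <<'E'
from h import *
robot.line_to([.4336,-.3242,.111],vel=.15,guard=8)
print(robot.observe()["tool_pos"])
robot.set_gripper(0.0); o=robot.observe(); print(o["gripper_width"],o["gripper_force"],o["tool_pos"],o["time"])
robot.line_to([.4336,-.3242,.25],vel=.2)
robot.move_pose([.5768,.0745,.25],[180,0,180]); robot.pause(.2)
k,im=shot("held"); cv2.imwrite("pics/heldc.png",cv2.resize(im[100:400,170:470],None,fx=2,fy=2))
o=robot.observe(); print(o["gripper_width"],o["gripper_force"],o["tool_pos"],o["ft_force"],o["time"])
E
```

```text
[ 0.43398531 -0.32471202  0.11200865]
0.02343528456410264 58.743924672016874 [ 0.43383726 -0.32435041  0.11156099] 8.075
0.02315970094020236 58.850792767480016 [0.57688557 0.07372361 0.25005038] [-0.04422608  0.36735641  0.02328087] 10.725
```

View pics/heldc.png

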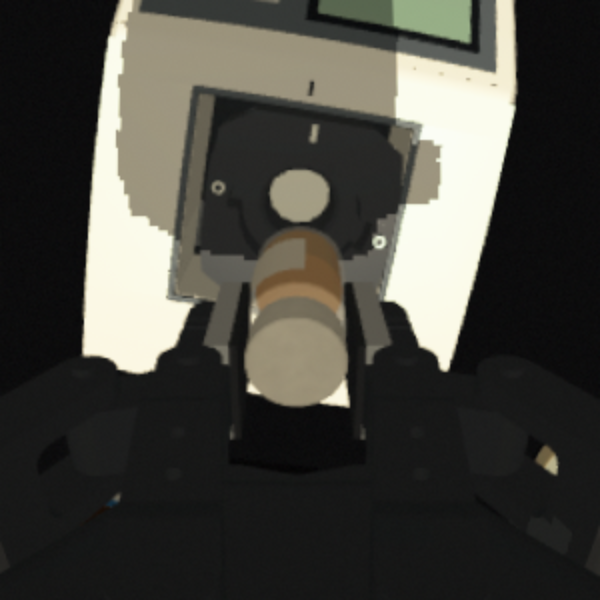

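Held view: vial upright between the pads, cap-top disc centred ≈(296,362) in the crop, i.e. full-frame (318,281).

```bash
python3 - <<'E'
from h import *
k,im=load("held"); h=cv2.cvtColor(im,cv2.COLOR_BGR2HSV)
o=robot.observe(); print(o["tool_pos"],o["tcp_rot"])
x,y,a,b=vialtop(k,im,plane(k,318,281,.2005)); print(x,y,a,b); print(plane(k,x,y,.2005)-o["tool_pos"], plane(k,318,281,.2005)-o["tool_pos"])
# pad tip pixel predictions: tips at several depths, half-opening 0.0117
for d in(.06,.066,.0726):
  for s in(-1,1): print(d,s,((proj(k,o["tool_pos"]+[0,s*.0117,-d])-[170,100])*2).round(0))
E
```

```text
[0.57688557 0.07372361 0.25005038] [-1.79996080e+02  5.15767656e-03  1.79931918e+02]
317.9706726074219 281.1750793457031 43.454795837402344 48.358543395996094
[ 3.02168639e-05 -2.85350619e-04 -4.95503769e-02] [-5.75184113e-05 -2.72406859e-04 -4.95503769e-02]
0.06 -1 [247. 340.]
0.06 1 [348. 340.]
0.066 -1 [249. 329.]
0.066 1 [346. 329.]
0.0726 -1 [251. 318.]
0.0726 1 [344. 317.]
```

```bash
python3 - <<'E'
from h import *
T=np.array([.5768,.0745])
robot.line_to([*T,.195],vel=.12); robot.pause(.2); p=robot.observe()["tool_pos"]; print(p)
c=T+(T-p[:2]); z0=.11156
robot.line_to([*c,.185],vel=.05); o=robot.observe(); print(o["tool_pos"],o["ft_force"])
g=robot.line_to([*c,z0+.0455],vel=.025,guard=2.5); o=robot.observe(); print(g,o["tool_pos"],"underside",o["tool_pos"][2]-z0,o["ft_force"],o["time"])
E
```

```text
[0.57731266 0.0744505  0.19608048]
[0.57591808 0.0745771  0.18435317] [ 0.28198002 -1.20531234  0.35205619]
False [0.57639234 0.07456316 0.15727031] underside 0.04571031149162112 [-0.261421   -0.10124454 -1.05197047] 13.15
```

```bash
python3 - <<'E'
from h import *
robot.set_gripper(.05); robot.pause(.1)
robot.line_to([.5768,.0745,.23],vel=.2); robot.move_pose([.5768,.11,.25],[180,0,180]); robot.pause(.1)
k,im=shot("in1"); P=np.array([.5768,.0745,.107]); x,y,a,b=vialtop(k,im,P); print(x,y,a,b,proj(k,P)); ob=[(k,x,y)]; print(plane(k,x,y,.107))
robot.move_pose([.5768,.16,.25],[180,0,180]); robot.pause(.1)
k,im2=shot("in2"); x,y,a,b=vialtop(k,im2,P); ob.append((k,x,y)); print(x,y,a,b,plane(k,x,y,.107),tri(ob)); 
cv2.imwrite("pics/in1c.png",cv2.resize(im[100:300,220:420],None,fx=3,fy=3))
o=robot.observe(); print(o["time"])
E
```

```text
Traceback (most recent call last):
  File "h.py", line 29, in vialtop
    c=max(cv2.findContours(m&r,0,1)[0],key=cv2.contourArea); (x,y),(a,b),_=cv2.fitEllipse(cv2.convexHull(c)); return x,y,a,b
                                                                           ~~~~~~~~~~~~~~^^^^^^^^^^^^^^^^^^^
cv2.error: OpenCV(4.12.0) /io/opencv/modules/imgproc/src/shapedescr.cpp:361: error: (-201:Incorrect size of input array) There should be at least 5 points to fit the ellipse in function 'fitEllipseNoDirect'
```

```bash
python3 - <<'E'
from h import *
k,im=load("in1"); P=np.array([.5768,.0745,.107]); print(proj(k,P),proj(k,[.5768,.0745,.045]))
cv2.imwrite("pics/in1c.png",cv2.resize(im[80:320,180:460],None,fx=2.5,fy=2.5))
o=robot.observe(); print(o["time"],o["tool_pos"],o["gripper_width"])
E
```

```text
[269.18044126 218.7751931 ] [279.54719671 198.37374046]
14.575 [0.57631636 0.10959707 0.24857484] 0.05010464956952176
```

View pics/in1c.png

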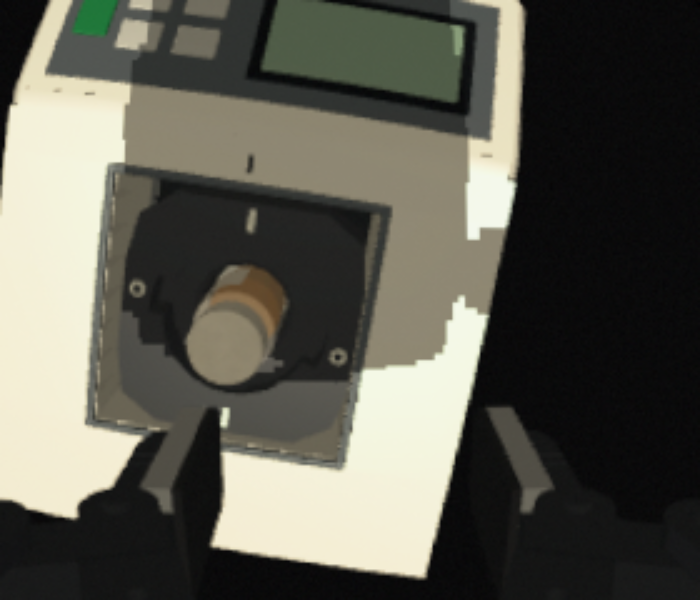

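Vial seated: cap top at full-frame (271,218) vs predicted (269,219) for z=0.107. Now the cap.

```bash
python3 - <<'E'
from h import *
yaw=-61.0
C=np.array([.4391,.2857])
robot.set_gripper(.085)
robot.move_pose([*C,.22],[180,0,yaw]); robot.pause(.15); shot("capA"); p=robot.observe(); print(p["tool_pos"],p["tcp_rot"],p["q"].round(0),p["time"])
c=C+.7*(C-p["tool_pos"][:2])
print(robot.line_to([*c,.116],vel=.12,guard=8)); robot.pause(.1); print(robot.observe()["tool_pos"])
robot.set_gripper(0.0); o=robot.observe(); print(o["gripper_width"],o["gripper_force"],o["tool_pos"],o["tcp_rot"],o["time"])
robot.line_to([*C,.24],vel=.15); robot.pause(.2); k,im=shot("capH"); o=robot.observe(); print(o["gripper_width"],o["tool_pos"],o["tcp_rot"],o["ft_force"],o["torque"],o["time"])
_,a=load("capA"); cv2.imwrite("pics/capH2.png",cv2.resize(np.hstack([a[120:360,190:450],im[120:360,190:450]]),(800,369)))
E
```

```text
[0.43939802 0.28545095 0.22005893] [-1.79993652e+02 -2.46149036e-03 -6.10600840e+01] [  19.   -7.  -16.   81.   -0. -100.] 16.7333
False
[0.43948487 0.28609231 0.11702174]
0.013133186137360054 62.39751577377319 [0.43912456 0.28596114 0.11624877] [-1.79965023e+02 -4.06401656e-03 -6.10010029e+01] 18.5
0.012897667947539541 [0.4387783  0.28560613 0.23924328] [ 1.79930894e+02  1.28707860e-02 -6.09971885e+01] [-0.53256945  0.28207686 -0.3206651 ] [ 0.02160448 -0.03986289  0.01996402] 19.725
```

View pics/capH2.png

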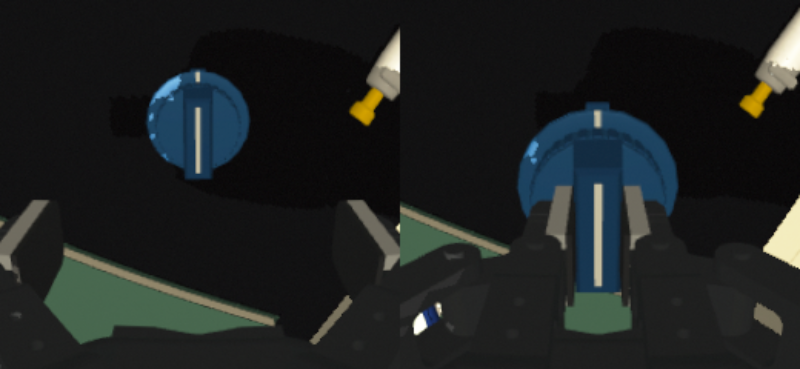

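Cap held with bar square to the pads; white line from (318.7,239.6) to (318.7,306) full-frame.

```bash
python3 - <<'E'
from h import *
k,im=load("capH"); o=robot.observe(); th=np.radians(-61); tx=np.array([np.cos(th),np.sin(th)]); ty=np.array([np.sin(th),-np.cos(th)])
h=cv2.cvtColor(im,cv2.COLOR_BGR2HSV); m=cv2.inRange(h,(0,0,130),(180,70,255)); m[:, :310]=0; m[:,327:]=0
n,l,s,c=cv2.connectedComponentsWithStats(m)
for i in range(1,n):
    if s[i,4]>15:
        x,y,w,hh=s[i,:4]; e=[plane(k,c[i,0],v,.185)[:2]-o["tool_pos"][:2] for v in(y-.5,y+hh-.5)]
        print(s[i],[(round(q@tx*1e3,2),round(q@ty*1e3,2)) for q in e])
        if y<225: q=plane(k,*c[i],.024+.123)[:2]-o["tool_pos"][:2]; print("disc mark",q@tx,q@ty)
for P in([0,0],tx*.025): print(proj(k,np.r_[o["tool_pos"][:2]+P,.147]))
E
```

```text
[310   0  14  16 122] [(np.float64(117.95), np.float64(-1.21)), (np.float64(110.61), np.float64(-1.2))]
disc mark 0.1306792502347887 -0.0015633935103628802
[310  19  17  44 481] [(np.float64(109.26), np.float64(0.25)), (np.float64(90.42), np.float64(0.24))]
disc mark 0.10978754318134468 0.00033215550200977467
[316 192   5  11  52] [(np.float64(38.42), np.float64(0.14)), (np.float64(33.79), np.float64(0.13))]
disc mark 0.026980406077640365 0.00018867686556868143
[316 240   5  66 326] [(np.float64(17.51), np.float64(0.14)), (np.float64(-16.08), np.float64(0.1))]
[317.67828937 243.77121784]
[317.61375265 200.49325384]
```

```bash
cat >> h.py <<'E'
AX=np.array([.5768,.0745]); Z0=.11625; OFF=.0006
def tgt(yaw,zu,d=(0,0)):
    t=np.radians(yaw); return [*(AX-OFF*np.array([np.cos(t),np.sin(t)])+d),Z0+zu]
def st(*m):
    o=robot.observe(); y=np.radians(o["tcp_rot"][2]); c=o["tool_pos"][:2]+OFF*np.array([np.cos(y),np.sin(y)])
    print(*m,"axis err mm",((c-AX)*1e3).round(2),"under mm",round((o["tool_pos"][2]-Z0)*1e3,2),"yaw",round(o["tcp_rot"][2],2),"F",o["ft_force"].round(2),"Tz",o["torque"].round(2),"t",round(o["time"],2)); return o,(c-AX)
E
python3 - <<'E'
from h import *
Y=-109.5; R=[180,0,Y]
robot.move_pose(tgt(Y,.128),R); robot.pause(.2); _,e=st("above")
g=robot.line_to(tgt(Y,.085,-e),vel=.06,guard=3.5); robot.pause(.2); _,e2=st("pre",g)
if not g:
    g=robot.line_to(tgt(Y,.0765,-e-e2),vel=.015,guard=3); st("port",g)
E
```

```text
above axis err mm [-0.38  1.37] under mm 128.17 yaw -109.35 F [ 0.75  0.51 -1.  ] Tz [ 0.   -0.01 -0.02] t 20.92
pre False axis err mm [ 0.64 -1.4 ] under mm 85.51 yaw -109.5 F [ 0.35 -0.38 -1.02] Tz [-0.01 -0.02  0.01] t 21.98
port False axis err mm [-0.24  0.03] under mm 76.54 yaw -109.5 F [-0.15  0.77 -0.55] Tz [-0.   -0.03  0.04] t 22.71
```

```bash
python3 - <<'E'
from h import *
Y=-109.5
for zu in(.072,.068,.0654):
    g=robot.line_to(tgt(Y,zu),vel=.015,guard=14); robot.pause(.25); st(zu,g)
    if g: break
E
```

```text
0.072 False axis err mm [ 0.07 -0.01] under mm 72.13 yaw -109.5 F [-0.26  0.01  2.69] Tz [-0.02 -0.03 -0.02] t 23.41
0.068 False axis err mm [0.19 0.02] under mm 68.37 yaw -109.5 F [0.4  0.67 5.2 ] Tz [0.05 0.08 0.01] t 24.07
0.0654 False axis err mm [0.35 0.01] under mm 66.19 yaw -109.5 F [-0.8   0.65  6.4 ] Tz [0.14 0.17 0.02] t 24.65
```

```bash
python3 - <<'E'
from h import *
Y=-109.5
z=.0654
for i in range(6):
    z-=.0005; g=robot.line_to(tgt(Y,z),vel=.01,guard=8); robot.pause(.2); o,e=st(z,g)
    if o["tool_pos"][2]-Z0<.0652 or o["ft_force"][2]>14: break
t=o["time"]; robot.line_to(tgt(Y-6,z),vel=.05,rotation=[180,0,Y-6],guard=8); robot.pause(.15); st("rot6")
E
```

```text
0.0649 False axis err mm [0.39 0.01] under mm 65.76 yaw -109.5 F [-0.97  0.33  7.84] Tz [ 0.13  0.17 -0.03] t 25.1
0.0644 False axis err mm [0.39 0.01] under mm 65.28 yaw -109.5 F [-1.29  0.02  8.6 ] Tz [0.09 0.2  0.  ] t 25.55
0.0639 False axis err mm [0.42 0.01] under mm 64.84 yaw -109.5 F [-1.33  0.59  8.3 ] Tz [0.14 0.24 0.02] t 26.0
rot6 axis err mm [ 0.45 -0.08] under mm 64.89 yaw -115.5 F [-1.59  0.13  8.4 ] Tz [0.03 0.28 0.07] t 26.41
```

```bash
python3 - <<'E'
from h import *
z=.0639
for Y in list(np.arange(-125.5,-186,-12))+[-187.5,-189.7]:
    g=robot.line_to(tgt(Y,z),vel=.05,rotation=[180,0,Y],guard=8); robot.pause(.15); o,e=st(round(Y,1),g)
    if g or abs(o["torque"][2])>.8: break
E
```

```text
-125.5 False axis err mm [ 0.46 -0.15] under mm 64.87 yaw -125.5 F [-1.07  0.15  8.68] Tz [-0.1   0.2   0.05] t 26.88
-137.5 False axis err mm [ 0.5  -0.16] under mm 64.93 yaw -137.51 F [-1.75  0.19  8.77] Tz [-0.16  0.17  0.03] t 27.39
-149.5 False axis err mm [ 0.52 -0.17] under mm 64.94 yaw -149.51 F [-0.77 -0.21  8.41] Tz [-0.09  0.18 -0.04] t 27.9
-161.5 False axis err mm [ 0.54 -0.18] under mm 64.93 yaw -161.51 F [-0.52 -0.62  7.97] Tz [-0.14  0.14 -0.01] t 28.41
-173.5 False axis err mm [ 0.55 -0.18] under mm 64.93 yaw -173.51 F [-0.97 -1.4   9.09] Tz [-0.1   0.12 -0.04] t 28.92
-185.5 False axis err mm [ 0.57 -0.17] under mm 64.95 yaw 174.5 F [-0.4  -0.37  8.3 ] Tz [-0.12  0.08  0.02] t 29.43
-187.5 False axis err mm [ 0.57 -0.18] under mm 64.95 yaw 172.49 F [-0.78 -0.57  8.32] Tz [-0.05  0.22  0.09] t 29.82
-189.7 False axis err mm [ 0.55 -0.17] under mm 64.94 yaw 170.3 F [-1.4  -0.67  9.01] Tz [-0.01  0.13 -0.02] t 30.23
```

```bash
python3 - <<'E'
from h import *
Y=-189.7
for zu in(.0655,.067,.0685,.0695):
    g=robot.line_to(tgt(Y,zu),vel=.01,guard=8); robot.pause(.2); o,e=st(zu,g)
E
```

```text
0.0655 False axis err mm [ 0.45 -0.15] under mm 66.31 yaw 170.29 F [-0.85 -0.42  7.31] Tz [-0.04  0.04  0.01] t 30.73
0.067 False axis err mm [ 0.34 -0.12] under mm 67.57 yaw 170.3 F [-0.08 -0.73  6.31] Tz [-0.03  0.01  0.02] t 31.23
0.0685 False axis err mm [ 0.07 -0.04] under mm 68.56 yaw 170.3 F [ 0.11 -1.05  5.7 ] Tz [-0.08 -0.07 -0.02] t 31.73
0.0695 False axis err mm [ 0.01 -0.02] under mm 69.46 yaw 170.3 F [ 0.98 -0.39  4.5 ] Tz [-0.08 -0.06  0.  ] t 32.18
```

The spring still pushes at 69.5 mm, so the lugs are in the detents. Releasing and checking.

```bash
python3 - <<'E'
from h import *
robot.set_gripper(.06); robot.pause(.2); st("open")
p=robot.observe()["tool_pos"]; robot.line_to([p[0],p[1],.27],vel=.12)
robot.move_pose([.56,.11,.28],[180,0,170.3]); robot.pause(.2); k1,im=shot("fin1")
robot.move_pose([.56,.04,.28],[180,0,170.3]); robot.pause(.2); k2,im2=shot("fin2")
print([proj(k,[*AX,.132]).round(1) for k in(k1,k2)], robot.observe()["time"])
L=[]
for k,i in((k1,im),(k2,im2)):
    u,v=proj(k,[*AX,.132]).round().astype(int); L.append(cv2.resize(i[v-65:v+65,u-65:u+65],None,fx=3,fy=3,interpolation=cv2.INTER_CUBIC)); print(u-65,v-65)
cv2.imwrite("pics/finc.png",np.hstack(L))
E
```

```text
open axis err mm [-0.02  0.  ] under mm 69.48 yaw 170.3 F [-0.38  0.53 -0.51] Tz [0.02 0.04 0.01] t 32.89
[array([276.6, 244.1]), array([366.7, 229.1])] 34.9083
212 179
302 164
```

View pics/finc.png

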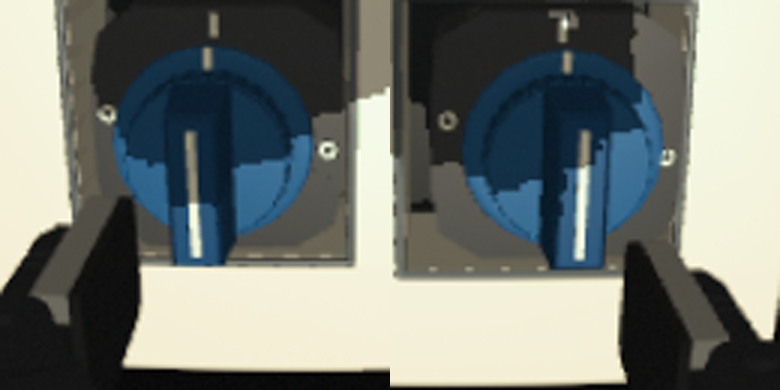

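The bar's line is centred at (195,194) and (193,195) in the two crops, where (195,195) is predicted for a top at 132 mm. The disc mark lines up with the white detent line, so the cap is locked at 70 mm.

```bash
python3 -c "
from plant import robot
print(robot.job_done())"
```

```text
the job is handed in; nothing more can be done
None
```

The white-capped vial stands in the well with the blue cap locked in its detent over it; the black-capped vials were not touched, and I handed the job in at about 35 s.

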